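# Fold down the tea cabinet's serving flap onto its supports

## Robot

A 6-joint arm with a two-finger parallel gripper is mounted at the origin on a cart in front of the work surface, level with it; the furniture and walls round the work are solid. World frame = base frame: x ahead of the robot, y to its left, z up, the work surface at z = 0. Lengths are in m, angles in degrees, forces in N, time in s.
With the tool pointing down it reaches from about 0.3 to 0.875 m from the base axis. Payload 6.4 kg.
Tool frame: the origin (TCP) lies at the very end of the fingers, on their centre line; the grasp point (between the pads) lies 19 mm behind it; z points along the fingers, y is the line along which they close (so a half turn about z gives the same grasp; the last joint's range is limited). The gripper opens to 85 mm and grips with 20 to 120 N. Pads are 22 mm wide; open, the fingers measure 114 mm over their backs; the gripper's body (76 mm by 85 mm) begins 54 mm behind the grasp point. The pads swing forward as they close: fully open they stand 13 mm farther back than shut.
Start: joints at [61.862, 10.359, 92.074, -0, 77.567, -11.82], TCP at [0.162, 0.552, 0.231] pointing down, gripper open.
Joint ranges: [-171.53, 171.53], [-51.25, 118.39], [17.06, 147.69], [-65.23, 245.23], [0, 150.52], [-178.68, 178.68]. Speed limits (degrees/s): [147.25, 147.25, 172.46, 180, 180, 180].

## Interface

Orientations are given as a 3x3 rotation matrix whose columns are the frame's x, y, z axes.
In Python, from station import sensors, snapshot, ctrl, cut_out, place_of gives the robot as it stands.
- The arm moves only by the shell command python3 -m pendant 'ROWS' [FORCE]. ROWS is JSON, a list of rows, each a list of 7 numbers: the turn, a rotation vector about the tool's x, y, z in degrees, then the shift along the tool's x, y, z in cm, then the opening, from -1 (shut) to 1 (fully open). A call has 1 to 5 rows; each row is the pose to reach, as a shift and turn from the pose commanded when the call began, along the tool's axes at that moment; what a row does not reach only later rows make up. A row lasts 1/12 s, in which the tool goes at most 41.7 mm and 7.16 degrees, less where a joint would pass 70% of its speed; a pose out of reach is approached as far as the arm can. A call with a gripper value outside its range is refused whole. The fingers move at their own pace and stop on an object; FORCE is the grip in N (left out, the last holds). Time passes only in rows, so rows that repeat a pose let the fingers close. It gives the time, the measured TCP pose, the force, the opening and the grip force at its end, in the units of the state.
- sensors.sense(): the state, without advancing time (a new reading comes with each control period).
- snapshot(name): name is "scene" or "top" or "wrist"; returns a dict with "pixels" (384x512x3 uint8, red, green, blue), "K" (3x3 intrinsics, pixels), "R" (3x3) and "t" (3): a world point X has camera coordinates R X + t; the wrist camera has in their place "hand_eye" (4x4, takes a point from camera to tool coordinates, whose origin is the TCP and whose axes are the flange's). Camera axes: x right, y down, z forward; pixel columns grow to the right and rows downward; lengths in m; the calibration is good to about 2 mm. The wrist camera is an equidistant fisheye: a pixel r from the principal point sees the ray r / f radians off the axis. A picture is of the moment at which its call begins: read the wrist's pose just before it. There is no depth.
- ctrl.sign_off(): hands the job in; it is judged then, once.
Trained networks look in the newest picture that a camera, given by its name, has taken for a name from the list of things; names that differ only in an ending like _2 or _b are one class to them, and where a whole thing is asked for, a point or a joint stands for the part that bears it (a point fixed in the world has none). Each returns a list of dicts, best first, with "p" (0 to 1); they miss things now and then, are a little off and sometimes report something else, mostly with a low value. They report only what shows in the picture. A call takes as long as a camera call.
- cut_out(camera, query): "mask" (384x512 bool, what is visible of it).
- place_of(camera, query): "at" ([x, y, z] in m, in the coordinates of the camera as it stood for that picture, good to about 4 mm: a listed point, or the origin of a listed thing).
The state is a dict: "clock": time; "joint_pos": joint angles; "joint_velocities": joint speeds; "tau": joint torques, N m; "position": TCP position; "tool_rot": TCP orientation; "contact_force": force on the tool from outside, world axes, zero at the start; "ft_torque": the same for the moment, N m; "grip_width": finger opening in m; "gripper_force": force on a finger pad.
Only numpy, scipy, OpenCV 4.12 (cv2) and the standard library are available. Lean on these libraries where they do the work, as an engineer would, in place of code of your own. Each camera call takes 0.05 s, during which the arm holds its last target. There are 200 camera calls.

## Task

Get the small wooden tea cabinet ready for serving: pull both of its slide-out supports out as far as they go, and only then swing the sloping front flap down by its steel bar, keeping hold of it so that it is laid gently on the two supports and never drops. Leave the flap lying level on both supports, and do not knock over or push away the ramekin and the cup standing beside the cabinet.

Things in the scene. Friction and masses are not known exactly. Their poses are not given: they have to be found in the camera images.
- cabinet: Wooden slant-front tabletop cabinet, fixed to the worktop, 140 deep (its x) x 220 wide (y) x 155 high mm. Origin: centre of its underside; its front faces along its own -x (roughly to the robot), its +y is called left, z up. Its top board covers only the rear (own x from -2 to +70 mm).
- flap (a joint): Turn of the front flap about its lower edge, rad: 0 closed (leaning back 30 degrees), 0.52 upright, 2.09 level with its outer face down on the supports; unsupported it sags to 2.44. Past upright it falls forward fast if not held (about 0.3 kg, hinge friction 0.06 N m). Panel 10 thick x 212 wide, from 10 to 97 mm from the hinge line.
- flap_hinge (a point): Point on the hinge line of the flap, at mid width: 70 mm above the worktop and 70 mm in front of the cabinet's origin (own x = -70 mm). The hinge line runs along the cabinet's y. It does not move. Level, the flap's underside is at hinge height.
- flap_bar (a point): Middle of the round steel bar handle (10 mm diameter, 90 long, 80 free between its two end arms) along the flap's free edge, parallel to the hinge line, in the panel's plane, 128.1 mm from the hinge line; 26 mm open between bar and panel. Closed: 178 mm above worktop, 68 mm behind the hinge (cabinet +x), 24 mm above the cabinet's top. Level: 75 mm above worktop, 128 mm in front of the hinge.
- support_left (a joint): Travel of the left (cabinet's +y) slide-out support, m: 0 fully in, 0.08 fully out (end stop), toward the cabinet's -x; starts in or up to 20 mm out. It takes about 2 to 3 N to slide and stays where it is left.
- pull_left (a point): Middle of the steel block pull on the front end of the left support: 40 long (cabinet's x) x 18 wide (y) x 20 high mm, 57 mm above the worktop, 85 mm left of the cabinet's middle, 26 mm in front of the support's wooden end (point to block's front end 18 mm). Moves with the support. Only worktop beneath. The wooden bar behind it is 18 wide, 25 high, just below hinge height.
- support_right (a joint): Travel of the right (cabinet's -y) slide-out support, m; as support_left.
- pull_right (a point): Where to grip the block pull of the right support, 85 mm to the right of the cabinet's middle; as pull_left.
- ramekin_b: White ramekin, 77 mm across, 42 high, standing to the left of the cabinet's front. Bystander. Origin: centre of its underside, z up.
- cup_01: White cup without handle, 80 mm across, 68 high, standing to the right of the cabinet. Bystander. Origin: centre of its underside.

How it is judged:
By the outcome, as a careful person would: the job done as asked, in the order asked, and still so for the second after the job is handed in, with the robot touching nothing.
It also fails if it takes over 59 s, if anything falls off the work surface, if the arm or the gripper's body presses on something with over 40 N, if the wrist force passes 120 N, or if a joint passes its speed limit or range.

## Working session

There is one attempt and no reset: what is moved stays moved. The work goes in short steps, Python scripts to look and compute and a shell command to move; the robot and the scene stay as the last step left them, time stands still between calls to the robot, and variables do not carry over. Pictures are saved under pics/ and viewed, at most 10 in all, crops included, and the job is handed in when it is done.

```bash
mkdir -p pics; ls
cat > h.py <<'E'
import numpy as np, cv2
from station import sensors, snapshot, ctrl, cut_out, place_of
def world(cam, q, s):
    out=[]
    for d in place_of(cam,q)[:2]:
        a=np.array(d["at"]); out.append((round(d["p"],2), np.round(s["R"].T@(a-s["t"]),4)))
    return out
E
python3 - <<'E'
from h import *
st=sensors.sense(); print(st["clock"],st["position"],np.round(st["tool_rot"],3),st["grip_width"])
ims=[]
for c in ["scene","top"]:
    s=snapshot(c); s={k:np.array(v) for k,v in s.items() if k in("pixels","K","R","t")}
    ims.append(s["pixels"])
    for q in ["cabinet","flap_hinge","flap_bar","pull_left","pull_right","ramekin_b","cup_01"]:
        print(c,q,world(c,q,s))
im=np.vstack(ims)[...,::-1]
cv2.imwrite("pics/a.png",cv2.resize(np.ascontiguousarray(im),None,fx=.78,fy=.78))
E
```

```text
pics
0.0 [0.16128093 0.551345   0.23037994] [[-0.96   0.281 -0.001]
 [ 0.281  0.96  -0.002]
 [ 0.    -0.002 -1.   ]] 0.08558593614051535
scene cabinet [(0.56, array([0.6499, 0.0151, 0.001 ]))]
scene flap_hinge [(0.73, array([0.5828, 0.0154, 0.0713]))]
scene flap_bar [(0.59, array([0.651 , 0.014 , 0.1786]))]
scene pull_left [(0.67, array([0.5603, 0.0989, 0.0569]))]
scene pull_right [(0.48, array([ 0.5376, -0.0681,  0.0545]))]
scene ramekin_b [(0.88, array([ 5.528e-01,  2.462e-01, -3.000e-04]))]
scene cup_01 [(0.87, array([ 0.6188, -0.1958, -0.0018]))]
top cabinet [(0.62, array([ 6.547e-01,  1.430e-02, -3.000e-04]))]
top flap_hinge [(0.92, array([0.5814, 0.0225, 0.0691])), (0.22, array([ 0.5407, -0.0692,  0.0576]))]
top flap_bar [(0.76, array([0.6544, 0.0138, 0.1832]))]
top pull_left [(0.53, array([0.5587, 0.0997, 0.0539]))]
top pull_right [(0.53, array([ 0.5379, -0.0694,  0.0576]))]
top ramekin_b [(0.91, array([ 0.5554,  0.2405, -0.0054])), (0.4, array([0.5576, 0.1042, 0.0557]))]
top cup_01 [(0.89, array([ 0.6238, -0.1919,  0.0018]))]
```

View pics/a.png

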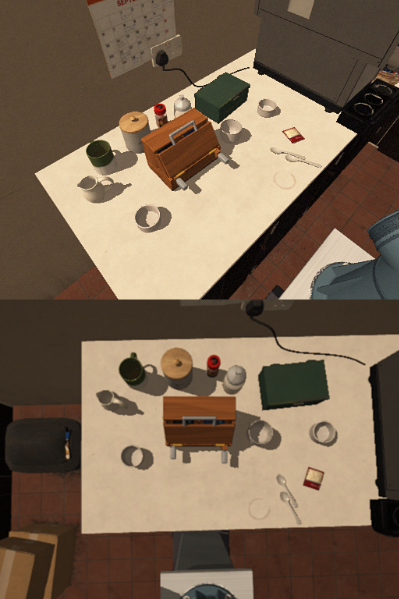

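The scene view and the top view (lower half) show the cabinet at about (200,420) of the shrunk picture. The bar is at (200,408), the pulls at (172,453) and (224,457), the ramekin at (133,456) and the cup at (262,433). The two cameras agree on the points; the yaw is still needed.

Run:
```python
from h import *
s=snapshot("top"); K,R,t=[np.array(s[k]) for k in("K","R","t")]
def ray(uv,z):
    d=R.T@np.linalg.solve(K,[uv[0],uv[1],1]); c=-R.T@t; return c+d*(z-c[2])/d[2]
print("cam",-R.T@t)
im=s["pixels"][...,::-1].copy()
for q in ["flap_bar","cabinet","pull_left","pull_right","support_left"]:
    r=cut_out("top",q)
    for d in r[:1]:
        m=d["mask"]; ys,xs=np.nonzero(m); print(q,round(d["p"],2),m.sum(),xs.min(),xs.max(),ys.min(),ys.max(), cv2.minAreaRect(np.c_[xs,ys].astype(np.float32)))
        if q in("flap_bar","cabinet"):
            xc=np.arange(xs.min()+8,xs.max()-8)
            for nm,f in (("low",max),("up",min)):
                e=np.array([f(ys[xs==x]) for x in xc]); 
                k=np.ones(len(xc),bool)
                for _ in range(5):
                    p=np.polyfit(xc[k],e[k],1); k=abs(np.polyval(p,xc)-e)<1.2 if abs(np.polyval(p,xc)-e).min()<1 else k
                z=.07 if q=="flap_bar" and nm=="low" else .155
                a,b=[ray((x,np.polyval(p,x)),z) for x in (xc[0],xc[-1])]
                dd=a-b; print(nm,k.mean(),a,b,"yaw",np.degrees(np.arctan2(-dd[0],dd[1])))
        im[m]=im[m]*.7+np.array([0,60,0])*(q=="flap_bar")
c=im[110:220,190:340]; cv2.imwrite("pics/b.png",cv2.resize(c,None,fx=5,fy=5,interpolation=cv2.INTER_CUBIC))
```

```text
cam [0.4966407  0.03479984 0.96871912]
flap_bar 0.94 2693 211 300 148 187 ((255.5, 167.5), (39.0, 89.0), 90.0)
low 0.6712328767123288 [0.58964991 0.1059658  0.07      ] [ 0.58759844 -0.07846766  0.07      ] yaw -0.6372804695443743
up 0.0273972602739726 [0.65348581 0.09774927 0.155     ] [ 0.6531281  -0.07027808  0.155     ] yaw -0.12197475558267491
cabinet 0.82 6179 208 302 123 208 ((254.6741485595703, 165.54425048828125), (94.3425521850586, 84.15052032470703), 0.6902771592140198)
low 0.14102564102564102 [0.60232945 0.10575075 0.155     ] [ 0.55333317 -0.07152306  0.155     ] yaw -15.450139824323744
up 1.0 [0.72311454 0.10334822 0.155     ] [ 0.71816896 -0.07719571  0.155     ] yaw -1.569092522196726
pull_left 0.66 127 218 225 184 204 ((221.5, 194.0), (20.0, 7.0), 90.0)
pull_right 0.74 159 284 291 185 208 ((287.5, 196.5), (23.0, 7.0), 90.0)<stdin>:17: RankWarning: Polyfit may be poorly conditioned
```

View pics/b.png

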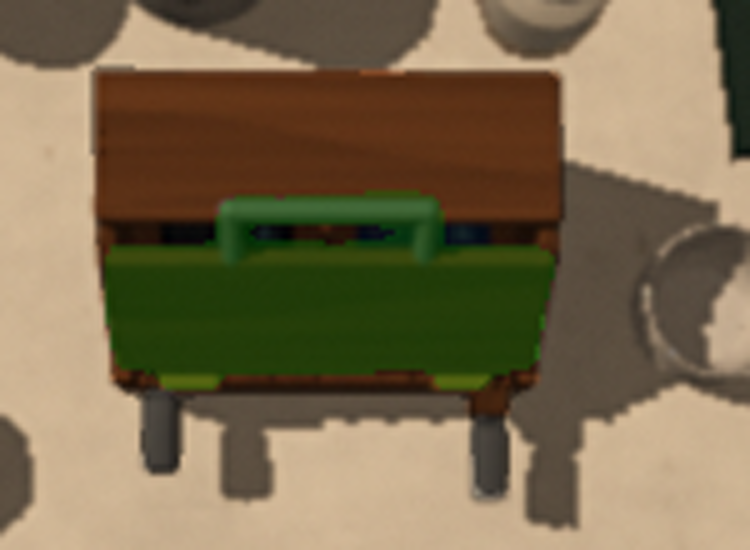

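The picture confirms it: the cabinet is square to the robot within about 1° (yaw ≈ -0.7°). The left support is nearly in, with its block front at about pixel (222,204). The right one is about 20 mm out, with its block at about (288,200). Now the approach to the left pull.

```bash
cat >> h.py <<'E'
from scipy.spatial.transform import Rotation as Ro
def tilt(a, yaw=-0.7):  # fingers close along world y, leaning a deg toward +x
    a=np.radians(a); s,c=np.sin(a),np.cos(a)
    return Ro.from_euler('z',yaw,degrees=True).as_matrix()@np.array([[-c,0,s],[0,1,0],[-s,0,-c]])
def row(p,Rt,P=None,R0=None):
    st=sensors.sense(); R0=np.array(st["tool_rot"]) if R0 is None else R0; P=np.array(st["position"]) if P is None else P
    return np.round(np.r_[Ro.from_matrix(R0.T@Rt).as_rotvec(degrees=True),(R0.T@(np.array(p)-P))*100],2)
def tcp(g,Rt): return np.array(g)+.019*Rt[:,2]
E
python3 - <<'E'
from h import *
T=tilt(20)
g=[.557,.099,.057]
print(tcp(g,T), row(tcp(g,T)+[-.02,0,.11],T), row(tcp(g,T),T,tcp(g,T)+[-.02,0,.11],T))
E
```

```text
[0.5634979  0.09892061 0.03914584] [ -2.72 -19.88 -15.46 -49.38 -32.74   8.21] [ 0.    0.    0.    1.88  0.02 11.02]
```

```bash
R='[-2.7,-19.9,-15.5,-16.5,-10.9,2.7,0.3]'; python3 -m pendant '[[-2.7,-19.9,-15.5,-16.5,-10.9,2.7,0.3],[-2.7,-19.9,-15.5,-16.5,-10.9,2.7,0.3],[-2.7,-19.9,-15.5,-16.5,-10.9,2.7,0.3],[-2.7,-19.9,-15.5,-16.5,-10.9,2.7,0.3],[-2.7,-19.9,-15.5,-16.5,-10.9,2.7,0.3]]' 30
python3 - <<'E'
from h import *
T=tilt(20); g=[.557,.099,.057]
print(row(tcp(g,T)+[-.02,0,.11],T))
E
```

```text
clock: 1.52
position: [0.2882, 0.3985, 0.2028]
tool_rot: [[-0.939, 0.007, 0.344], [0.005, 1.0, -0.006], [-0.344, -0.004, -0.939]]
contact_force: [0.2, 0.6, -0.2]
grip_width: 0.0554
gripper_force: 0.0
[ -0.1    0.1    0.37 -22.29 -29.76  13.98]
```

```bash
python3 -m pendant '[[0,0,0.4,-11.1,-14.9,7,0.3],[0,0,0.4,-11.1,-14.9,7,0.3],[0,0,0.4,-11.1,-14.9,7,0.3],[0,0,0.4,-11.1,-14.9,7,0.3],[0,0,0.4,-11.1,-14.9,7,0.3]]' | head -2; python3 -m pendant '[[0,0,0,-11.1,-14.9,7,0.3],[0,0,0,-11.1,-14.9,7,0.3],[0,0,0,-11.1,-14.9,7,0.3],[0,0,0,-11.1,-14.9,7,0.3],[0,0,0,-11.1,-14.9,7,0.3]]' | head -2
python3 - <<'E'
from h import *
T=tilt(20); g=[.557,.099,.057]
print(row(tcp(g,T)+[-.02,0,.11],T),row(tcp(g,T),T))
sw=snapshot("wrist"); cv2.imwrite("pics/c.png",np.array(sw["pixels"])[...,::-1]); st=sensors.sense()
H=np.array(sw["hand_eye"]); 
for q in ["pull_left","pull_right","flap_bar","flap_hinge"]:
  for d in place_of("wrist",q)[:1]:
    a=H@np.r_[d["at"],1]; print(q,d["p"],np.array(st["tool_rot"])@a[:3]+st["position"])
E
```

```text
clock: 1.93
position: [0.4172, 0.2481, 0.1768]
clock: 2.35
position: [0.5431, 0.0963, 0.1488]
[-0.07  0.1  -0.44 -0.04  0.27 -0.03] [-0.07  0.1  -0.44  1.86  0.29 10.99]
pull_left 0.71 [0.55834279 0.09918555 0.06069867]
pull_right 0.6 [ 0.5395239  -0.07384238  0.05409892]
flap_bar 0.68 [0.65247102 0.00961362 0.17842073]
flap_hinge 0.97 [0.58816758 0.00800572 0.06823193]
```

View pics/c.png

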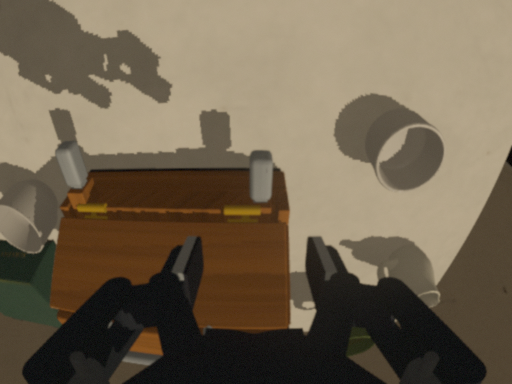

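The wrist view shows the left block at about (261,176), between the open fingers at (190,260) and (318,260), and the ramekin well clear at (410,160). I'll go down and grip.

```bash
python3 -m pendant '[[0,0,0,0.5,0.3,3,0.3],[0,0,0,1,0.3,6,0.3],[0,0,0,1.6,0.3,9,0.3],[0,0,0,1.8,0.3,10.5,0.3],[0,0,0,1.9,0.3,11,0.3]]'; python3 -m pendant '[[0,0,0,0,0,0,-1],[0,0,0,0,0,0,-1],[0,0,0,0,0,0,-1],[0,0,0,0,0,0,-1],[0,0,0,0,0,0,-1]]' 40
```

```text
clock: 3.02
position: [0.5584, 0.1036, 0.0358]
tool_rot: [[-0.941, 0.016, 0.337], [0.016, 1.0, -0.003], [-0.337, 0.002, -0.941]]
contact_force: [0.3, -0.6, -0.3]
grip_width: 0.0557
gripper_force: 0.0
clock: 3.43
position: [0.5624, 0.1014, 0.0407]
tool_rot: [[-0.938, 0.019, 0.345], [0.018, 1.0, -0.005], [-0.345, 0.001, -0.939]]
contact_force: [0.1, -3.8, -0.5]
grip_width: 0.0173
gripper_force: 40.8
```

```bash
python3 -m pendant '[[0,0,0,0.75,0,-0.28,-1],[0,0,0,1.5,0,-0.55,-1],[0,0,0,2.25,0,-0.83,-1],[0,0,0,3,0,-1.1,-1],[0,0,0,3.75,0,-1.38,-1]]'; python3 -m pendant '[[0,0,0,0.75,0,-0.28,-1],[0,0,0,1.5,0,-0.55,-1],[0,0,0,2.2,0,-0.81,-1],[0,0,0,2.8,0,-1.03,-1],[0,0,0,3.2,0,-1.18,-1]]'
```

```text
clock: 3.85
position: [0.5221, 0.1025, 0.0406]
tool_rot: [[-0.938, 0.018, 0.346], [0.018, 1.0, -0.005], [-0.346, 0.002, -0.938]]
contact_force: [2.1, -5.8, 6.3]
grip_width: 0.0173
gripper_force: 43.3
clock: 4.27
position: [0.4879, 0.1034, 0.0406]
tool_rot: [[-0.938, 0.018, 0.346], [0.018, 1.0, -0.005], [-0.346, 0.002, -0.938]]
contact_force: [1.2, -2.5, 5.8]
grip_width: 0.0175
gripper_force: 43.2
```

```bash
python3 -m pendant '[[0,0,0,0.2,0,-0.07,-1],[0,0,0,0.4,0,-0.15,-1],[0,0,0,0.6,0,-0.22,-1],[0,0,0,0.6,0,-0.22,-1]]'|sed -n '2p;4p'; python3 -m pendant '[[0,0,0,0.2,0,-0.07,-1],[0,0,0,0.4,0,-0.15,-1],[0,0,0,0.5,0,-0.18,-1],[0,0,0,0.5,0,-0.18,-1]]'|sed -n '2p;4p'
```

```text
position: [0.4839, 0.1034, 0.0409]
contact_force: [18.2, -0.1, -12.3]
position: [0.4824, 0.1034, 0.0423]
contact_force: [38.0, 2.4, -32.7]
```

```bash
python3 -m pendant '[[0,0,0,-0.4,0,0.15,0.3],[0,0,0,-0.4,0,0.15,0.3],[0,0,0,-0.4,0,0.15,0.3],[0,0,0,-0.4,0,0.15,0.3],[0,0,0,-0.8,0,-3.5,0.3]]'
python3 - <<'E'
from h import *
T=tilt(20); g=[.535,-.0705,.057]
print(row(tcp(g,T)+[-.02,0,.06],T),row(tcp(g,T),T,tcp(g,T)+[-.02,0,.06],T))
E
```

```text
clock: 5.35
position: [0.4639, 0.1036, 0.0655]
tool_rot: [[-0.946, 0.019, 0.323], [0.018, 1.0, -0.004], [-0.323, 0.002, -0.946]]
contact_force: [-2.2, 1.0, -0.4]
grip_width: 0.0555
gripper_force: 0.0
[ -0.    -1.14  -0.39  -6.86 -17.3   -1.25] [0.   0.   0.   0.17 0.02 6.32]
```

```bash
python3 -m pendant '[[0,0,0,-1,-1,-2,0.3],[0,0,0,-2.5,-5,-2,0.3],[0,0,0,-4,-9,-1.5,0.3],[0,0,0,-5.5,-13,-1,0.3],[0,0,0,-6.2,-17,-0.7,0.3]]' |head -2;  python3 -m pendant '[[0,0,0,0,0,0,0.3]]' |head -2
python3 - <<'E'
from h import *
T=tilt(20); g=[.535,-.0705,.057]
print(row(tcp(g,T),T))
s=snapshot("top"); s={k:np.array(v) for k,v in s.items()}
print(world("top","pull_left",s),world("top","pull_right",s))
snapshot("wrist"); sw=snapshot("wrist");st=sensors.sense(); H=np.array(sw["hand_eye"])
for q in ["pull_right","flap_bar","flap_hinge"]:
  for d in place_of("wrist",q)[:1]:
    a=H@np.r_[d["at"],1]; print(q,d["p"],np.array(st["tool_rot"])@a[:3]+st["position"])
E
```

```text
clock: 5.77
position: [0.5239, -0.0661, 0.103]
clock: 5.85
position: [0.5253, -0.0718, 0.1036]
[-0.31  0.25 -0.63  0.72  0.17  6.61]
[(0.62, array([0.4792, 0.1021, 0.0549]))] [(0.77, array([ 0.5394, -0.0695,  0.0567]))]
pull_right 0.79 [ 0.53980423 -0.06902566  0.05446436]
flap_bar 0.73 [0.58207936 0.0162371  0.07038431]
flap_hinge 0.71 [0.58208929 0.01423724 0.07015966]
```

```bash
python3 -m pendant '[[0,0,0,0.2,0.15,2.2,0.3],[0,0,0,0.4,0.15,4.4,0.3],[0,0,0,0.5,0.15,6.4,0.3],[0,0,0,0.5,0.15,6.6,0.3],[0,0,0,0.5,0.15,6.6,0.3]]' | sed -n '2p;4p'; python3 -m pendant '[[0,0,0,0,0,0,-1],[0,0,0,0,0,0,-1],[0,0,0,0,0,0,-1],[0,0,0,0,0,0,-1],[0,0,0,0,0,0,-1]]' 40
```

```text
position: [0.5401, -0.0621, 0.0372]
contact_force: [-0.3, 0.5, -0.3]
clock: 7.08
position: [0.5432, -0.068, 0.0405]
tool_rot: [[-0.937, 0.021, 0.348], [0.018, 1.0, -0.012], [-0.348, -0.005, -0.938]]
contact_force: [1.1, -20.7, -6.9]
grip_width: 0.0172
gripper_force: 45.3
```

```bash
python3 -m pendant '[[0,0,0,0,-0.1,0,-1],[0,0,0,0.75,-0.15,-0.28,-1],[0,0,0,1.5,-0.15,-0.55,-1],[0,0,0,2.25,-0.15,-0.83,-1],[0,0,0,3,-0.15,-1.1,-1]]'| sed -n '2p;4p'; python3 -m pendant '[[0,0,0,0.7,0,-0.26,-1],[0,0,0,1.3,0,-0.48,-1],[0,0,0,1.8,0,-0.66,-1],[0,0,0,2.1,0,-0.77,-1],[0,0,0,2.1,0,-0.77,-1]]'| sed -n '2p;4p'
```

```text
position: [0.5108, -0.0672, 0.0405]
contact_force: [2.5, -10.5, -4.1]
position: [0.488, -0.0666, 0.0404]
contact_force: [-1.0, -10.7, -0.9]
```

```bash
python3 -m pendant '[[0,0,0,0.2,-0.05,-0.07,-1],[0,0,0,0.4,-0.05,-0.15,-1],[0,0,0,0.6,-0.05,-0.22,-1],[0,0,0,0.6,-0.05,-0.22,-1]]'|sed -n '2p;4p'; python3 -m pendant '[[0,0,0,0.2,0,-0.07,-1],[0,0,0,0.4,0,-0.15,-1],[0,0,0,0.5,0,-0.18,-1],[0,0,0,0.5,0,-0.18,-1]]'|sed -n '2p;4p'
```

```text
position: [0.4818, -0.0665, 0.0404]
contact_force: [-2.9, -7.8, 1.1]
position: [0.4777, -0.0664, 0.0405]
contact_force: [12.6, -4.0, -12.7]
```

```bash
python3 -m pendant '[[0,0,0,0.2,0,-0.07,-1],[0,0,0,0.4,0,-0.15,-1],[0,0,0,0.4,0,-0.15,-1]]'|sed -n '2p;4p'; python3 -m pendant '[[0,0,0,-0.4,0,0.15,0.3],[0,0,0,-0.4,0,0.15,0.3],[0,0,0,-0.4,0,0.15,0.3],[0,0,0,-0.4,0,0.15,0.3],[0,0,0,-0.8,0,-4,0.3]]'|sed -n '2p;4p'; python3 -m pendant '[[0,0,0,-1,0,-4,0.3],[0,0,0,-2,0,-8,0.3],[0,0,0,-3,0,-11,0.3]]'|sed -n '2p;4p'
python3 - <<'E'
from h import *
s=snapshot("top"); s={k:np.array(v) for k,v in s.items()}
for q in ["pull_left","pull_right","flap_bar"]: print(world("top",q,s))
s=snapshot("scene"); s={k:np.array(v) for k,v in s.items()}
for q in ["pull_left","pull_right","flap_bar"]: print(world("scene",q,s))
E
```

```text
position: [0.4762, -0.0666, 0.0417]
contact_force: [36.3, 1.7, -30.4]
position: [0.4575, -0.0605, 0.0679]
contact_force: [-1.2, 1.5, -0.7]
position: [0.4545, -0.0643, 0.1949]
contact_force: [1.2, -0.4, -0.6]
[(0.67, array([0.4775, 0.105 , 0.0551]))]
[(0.89, array([ 0.476 , -0.0657,  0.0556])), (0.7, array([0.5586, 0.2435, 0.001 ]))]
[(0.66, array([0.6516, 0.0173, 0.1819])), (0.62, array([0.5587, 0.243 , 0.0011]))]
[(0.61, array([0.4836, 0.1022, 0.0535]))]
[(0.86, array([ 0.4761, -0.0667,  0.0566]))]
[(0.72, array([0.6488, 0.0133, 0.1805]))]
```

```bash
cat >> h.py <<'E'
YAW=-1.0
C=Ro.from_euler('z',YAW,degrees=True).as_matrix()
HINGE=np.array([.584,.016,.070])
def bar(th): # flap angle rad -> bar centre world
    a=np.radians(32.2)-th   # lean back from vertical, along cabinet x (68,108)
    return HINGE+C@np.array([.1281*np.sin(a),0,.1281*np.cos(a)])
def down(sg): return C@np.array([[0,-sg,0],[-sg,0,0],[0,0,-1.]])
E
python3 - <<'E'
from h import *
st=sensors.sense(); print(st["clock"],st["position"],st["joint_pos"])
print(bar(0),bar(2.09))
for sg in(1,-1):
    D=down(sg); print(sg,np.linalg.det(D),row(bar(0)+[0,0,.07],D))
E
```

```text
9.9 [ 0.4540221  -0.06362845  0.19046104] [ -29.86047918  -17.45026726  125.53500771   11.71691733   55.03485008
 -124.08709124]
[0.65225105 0.01480867 0.17839734] [0.45603676 0.01823361 0.07548003]
1 1.0 [-15.42  15.72 -89.1  -20.47   8.22   1.25]
-1 1.0 [ 15.71  15.41  88.94 -20.47   8.22   1.25]
```

```bash
python3 -m pendant '[[1.2,1.2,6.9,-1.5,0,-3,0.3],[2.4,2.4,13.8,-3,0.5,-5,0.3],[3.6,3.6,20.7,-5,1.5,-5,0.3],[4.8,4.8,27.6,-7,2.5,-5,0.3],[6,6,34.4,-9,3.5,-5,0.3]]'|sed -n '2p;4p'
python3 - <<'E'
from h import *
print(row(bar(0)+[0,0,.07],down(-1)))
E
```

```text
position: [0.5235, -0.03, 0.2694]
contact_force: [-0.4, -1.0, 0.4]
[ 9.93  9.74 55.83 -7.25 10.81  4.57]
```

```bash
python3 -m pendant '[[1.2,1.2,6.9,-1,1.5,0,0.3],[2.4,2.4,13.8,-2,3,0,0.3],[3.6,3.6,20.7,-3,4.5,0,0.3],[4.8,4.8,27.6,-4,6,0,0.3],[6,5.9,34,-5,7.5,0.5,0.3]]'|sed -n '2p;4p'
python3 - <<'E'
from h import *
print(row(bar(0)+[0,0,.07],down(-1)))
E
```

```text
position: [0.6069, 0.0038, 0.2806]
contact_force: [0.5, 0.3, 0.1]
[ 3.92  3.8  21.87 -0.33  4.44  3.5 ]
```

```bash
python3 -m pendant '[[1.2,1.2,6.9,-0.1,1.5,1,0.3],[2.4,2.4,13.8,-0.2,3,2,0.3],[3.6,3.5,20.5,-0.3,4.4,3.2,0.3],[3.9,3.8,21.9,-0.3,4.4,3.5,0.3],[3.9,3.8,21.9,-0.3,4.4,3.5,0.3]]'|sed -n '2p;4p'
python3 - <<'E'
from h import *
t0=bar(0)+[0,0,-.016]
sw=snapshot("wrist");st=sensors.sense(); H=np.array(sw["hand_eye"])
print(row(t0,down(-1)),st["joint_pos"])
cv2.imwrite("pics/d.png",np.array(sw["pixels"])[...,::-1])
for q in ["flap_bar","flap_hinge"]:
  for d in place_of("wrist",q)[:1]:
    a=H@np.r_[d["at"],1]; print(q,d["p"],np.array(st["tool_rot"])@a[:3]+st["position"])
E
```

```text
position: [0.6501, 0.0142, 0.2457]
contact_force: [-0.1, -0.3, 0.3]
[-0.06  0.03  0.42  0.07  0.23  8.48] [-9.16352226e+00  1.91552855e+01  7.94177611e+01 -4.25013546e-02
  8.14851855e+01 -8.57290413e+00]
flap_hinge 0.98 [0.58204445 0.01269184 0.06920954]
```

View pics/d.png

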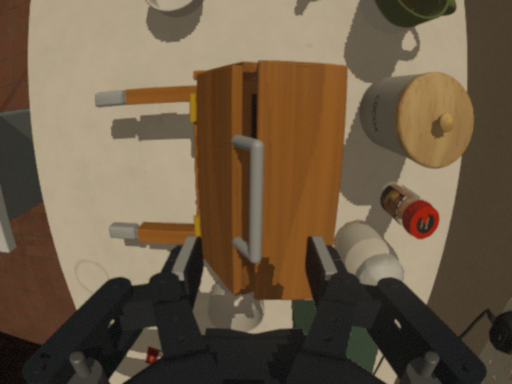

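The wrist view shows both supports fully out. The bar is upright at column 257 (rows 140–258), centred between the fingers at columns 190 and 322. I'll go down and grip it.

```bash
python3 -m pendant '[[0,0,0.4,0,0.2,3,0.1],[0,0,0.4,0,0.2,6,0],[0,0,0.4,0,0.2,7.6,0],[0,0,0.4,0,0.2,8.3,0],[0,0,0.4,0,0.2,8.4,0]]'|sed -n '2p;4p;5p'; python3 -m pendant '[[0,0,0,0,0,0,-1],[0,0,0,0,0,0,-1],[0,0,0,0,0,0,-1],[0,0,0,0,0,0,-1],[0,0,0,0,0,0,-1]]' 40
```

```text
position: [0.6521, 0.0144, 0.1649]
contact_force: [-0.0, 0.1, -0.1]
grip_width: 0.0429
clock: 12.13
position: [0.6514, 0.0141, 0.168]
tool_rot: [[0.019, 1.0, -0.001], [1.0, -0.019, -0.002], [-0.002, -0.001, -1.0]]
contact_force: [-13.0, -0.7, 10.2]
grip_width: 0.0081
gripper_force: 39.4
```

```bash
python3 -m pendant '[[0,0,0,0,-0.1,0,-0.5],[0,0,0,0,-0.1,0.4,-0.5],[0,0,0,0,-0.1,0.4,-0.5]]'|sed -n '2p;4p;5p'; python3 -m pendant '[[0,0,0,0,0,0,-1],[0,0,0,0,0,0,-1],[0,0,0,0,0,0,-1],[0,0,0,0,0,0,-1]]' 50
python3 - <<'E'
from h import *
sw=snapshot("wrist");cv2.imwrite("pics/e.png",cv2.resize(np.array(sw["pixels"])[100:384,130:400,::-1],None,fx=2,fy=2))
E
```

```text
position: [0.6528, 0.0142, 0.1622]
contact_force: [-0.3, 1.3, -0.6]
grip_width: 0.0213
clock: 12.72
position: [0.6513, 0.0143, 0.1621]
tool_rot: [[0.019, 1.0, 0.0], [1.0, -0.019, -0.001], [-0.001, 0.0, -1.0]]
contact_force: [-6.6, -0.4, 4.5]
grip_width: 0.0082
gripper_force: 49.0
```

View pics/e.png

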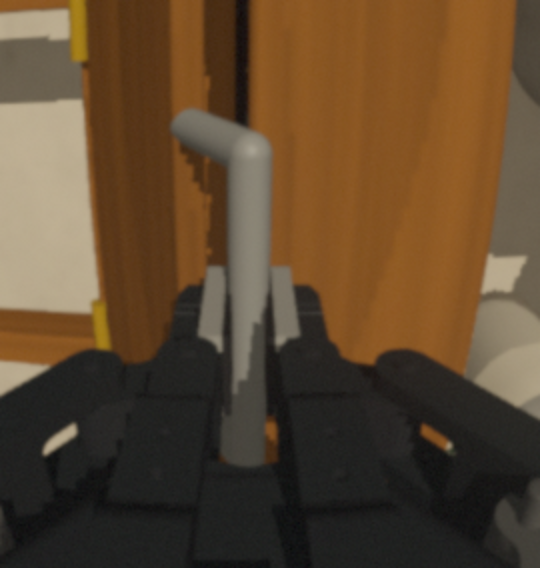

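The view shows the bar at column 250 seated between both pads (rows 270–350 of the crop), with the grip 16 mm from the tips. Now I'll work out the arc.

```bash
cat > arc.py <<'E'
import numpy as np,sys
a0=32.2; steps=np.r_[np.full(40,2.5),np.full(12,1.667)]
ph=np.radians(a0-np.r_[0,np.cumsum(steps)])
P=12.81*np.c_[np.sin(ph),-np.cos(ph)]
for i in range(0,len(P)-1,5):
    print(i//5, np.degrees(ph[i]).round(1), [list(map(float,np.round(p-P[i],2))) for p in P[i+1:i+6]])
E
python3 arc.py
```

```text
0 32.2 [[-0.48, -0.29], [-0.97, -0.55], [-1.47, -0.8], [-1.99, -1.02], [-2.51, -1.22]]
1 19.7 [[-0.53, -0.18], [-1.07, -0.33], [-1.61, -0.46], [-2.16, -0.57], [-2.71, -0.65]]
2 7.2 [[-0.56, -0.06], [-1.11, -0.09], [-1.67, -0.1], [-2.23, -0.09], [-2.79, -0.05]]
3 -5.3 [[-0.56, 0.06], [-1.11, 0.15], [-1.65, 0.26], [-2.2, 0.4], [-2.73, 0.56]]
4 -17.8 [[-0.53, 0.18], [-1.05, 0.39], [-1.56, 0.62], [-2.06, 0.87], [-2.55, 1.14]]
5 -30.3 [[-0.48, 0.29], [-0.94, 0.61], [-1.39, 0.94], [-1.82, 1.29], [-2.24, 1.66]]
6 -42.8 [[-0.4, 0.39], [-0.79, 0.79], [-1.15, 1.22], [-1.5, 1.65], [-1.83, 2.11]]
7 -55.3 [[-0.31, 0.47], [-0.6, 0.95], [-0.86, 1.44], [-1.11, 1.94], [-1.33, 2.45]]
8 -67.8 [[-0.14, 0.35], [-0.26, 0.7], [-0.38, 1.05], [-0.48, 1.41], [-0.58, 1.77]]
9 -76.1 [[-0.08, 0.36], [-0.16, 0.73], [-0.22, 1.1], [-0.27, 1.46], [-0.31, 1.84]]
10 -84.5 [[-0.03, 0.37], [-0.05, 0.74]]
```

```bash
python3 -m pendant '[[0,0,0,0,-0.48,-0.29,-1],[0,0,0,0,-0.97,-0.55,-1],[0,0,0,0,-1.47,-0.8,-1],[0,0,0,0,-1.99,-1.02,-1],[0,0,0,0,-2.51,-1.22,-1]]'; python3 -m pendant '[[0,0,0,0,-0.53,-0.18,-1],[0,0,0,0,-1.07,-0.33,-1],[0,0,0,0,-1.61,-0.46,-1],[0,0,0,0,-2.16,-0.57,-1],[0,0,0,0,-2.71,-0.65,-1]]'
```

```text
clock: 13.18
position: [0.6275, 0.0149, 0.1747]
tool_rot: [[0.02, 1.0, 0.005], [1.0, -0.02, -0.001], [-0.001, 0.005, -1.0]]
contact_force: [1.5, 1.7, -0.4]
grip_width: 0.0079
gripper_force: 48.7
clock: 13.6
position: [0.6009, 0.0155, 0.1821]
tool_rot: [[0.019, 1.0, 0.007], [1.0, -0.019, -0.001], [-0.001, 0.007, -1.0]]
contact_force: [3.5, 3.2, 5.2]
grip_width: 0.0081
gripper_force: 49.0
```

```bash
python3 -m pendant '[[0,0,0,0,-0.56,-0.06,-1],[0,0,0,0,-1.11,-0.09,-1],[0,0,0,0,-1.67,-0.1,-1],[0,0,0,0,-2.23,-0.09,-1],[0,0,0,0,-2.79,-0.05,-1]]'|sed -n '2p;4p;5p'; python3 -m pendant '[[0,0,0,0,-0.56,0.06,-1],[0,0,0,0,-1.11,0.15,-1],[0,0,0,0,-1.65,0.26,-1],[0,0,0,0,-2.2,0.4,-1],[0,0,0,0,-2.73,0.56,-1]]'|sed -n '2p;4p;5p'
```

```text
position: [0.5726, 0.0163, 0.1824]
contact_force: [0.1, 4.0, 10.6]
grip_width: 0.0082
position: [0.5443, 0.017, 0.1759]
contact_force: [0.2, 4.9, 8.4]
grip_width: 0.0082
```

```bash
python3 -m pendant '[[0,0,0,0,-0.53,0.18,-1],[0,0,0,0,-1.05,0.39,-1],[0,0,0,0,-1.56,0.62,-1],[0,0,0,0,-2.06,0.87,-1],[0,0,0,0,-2.55,1.14,-1]]'|sed -n '2p;4p;5p'; python3 -m pendant '[[0,0,0,0,-0.48,0.29,-1],[0,0,0,0,-0.94,0.61,-1],[0,0,0,0,-1.39,0.94,-1],[0,0,0,0,-1.82,1.29,-1],[0,0,0,0,-2.24,1.66,-1]]'|sed -n '2p;4p;5p'
```

```text
position: [0.5181, 0.0177, 0.1633]
contact_force: [0.8, 5.7, 3.1]
grip_width: 0.0081
position: [0.4948, 0.0182, 0.1455]
contact_force: [2.0, 5.2, -2.2]
grip_width: 0.008
```

```bash
python3 -m pendant '[[0,0,0,0,-0.4,0.39,-1],[0,0,0,0,-0.79,0.79,-1],[0,0,0,0,-1.15,1.22,-1],[0,0,0,0,-1.5,1.65,-1],[0,0,0,0,-1.83,2.11,-1]]'|sed -n '2p;4p;5p'
```

```text
position: [0.4777, 0.0185, 0.1249]
contact_force: [2.2, 6.4, -0.3]
grip_width: 0.0085
```

```bash
python3 -m pendant '[[0,0,0,0,-0.31,0.47,-1],[0,0,0,0,-0.6,0.95,-1],[0,0,0,0,-0.86,1.44,-1],[0,0,0,0,-1.11,1.94,-1],[0,0,0,0,-1.33,2.45,-1]]'|sed -n '2p;4p;5p'; python3 -m pendant '[[0,0,0,0,-0.14,0.35,-1],[0,0,0,0,-0.26,0.7,-1],[0,0,0,0,-0.38,1.05,-1],[0,0,0,0,-0.48,1.41,-1],[0,0,0,0,-0.58,1.77,-1]]'|sed -n '2p;4p;5p'
```

```text
position: [0.4644, 0.0185, 0.1003]
contact_force: [1.4, 5.6, 0.3]
grip_width: 0.008
position: [0.4587, 0.0187, 0.0827]
contact_force: [2.3, 6.2, -0.8]
grip_width: 0.0078
```

```bash
python3 -m pendant '[[0,0,0,0,-0.08,0.36,-1],[0,0,0,0,-0.16,0.73,-1],[0,0,0,0,-0.22,1.1,-1],[0,0,0,0,-0.27,1.4,-1],[0,0,0,0,-0.3,1.7,-1]]'|sed -n '2p;4p;5p'; python3 -m pendant '[[0,0,0,0,-0.02,0.15,-1],[0,0,0,0,-0.03,0.3,-1],[0,0,0,0,-0.04,0.4,-1],[0,0,0,0,-0.04,0.4,-1]]'|sed -n '2p;4p;5p'
```

```text
position: [0.4557, 0.0187, 0.0656]
contact_force: [1.7, 5.2, 0.0]
grip_width: 0.008
position: [0.4553, 0.0187, 0.0617]
contact_force: [1.2, 6.3, -0.6]
grip_width: 0.0079
```

Now slowly until the supports take the load.

```bash
python3 -m pendant '[[0,0,0,0,0,0.1,-1],[0,0,0,0,0,0.2,-1],[0,0,0,0,0,0.2,-1],[0,0,0,0,0,0.2,-1]]'|sed -n '2p;4p'; python3 -m pendant '[[0,0,0,0,0,0.1,-1],[0,0,0,0,0,0.2,-1],[0,0,0,0,0,0.2,-1]]'|sed -n '2p;4p'
```

```text
position: [0.4552, 0.0187, 0.0597]
contact_force: [2.0, 6.3, 0.4]
position: [0.4551, 0.0187, 0.0577]
contact_force: [0.6, 5.3, 0.8]
```

```bash
python3 -m pendant '[[0,0,0,0,0,0.1,-1],[0,0,0,0,0,0.2,-1],[0,0,0,0,0,0.2,-1]]'|sed -n '2p;4p'; python3 -m pendant '[[0,0,0,0,0,0.1,-1],[0,0,0,0,0,0.1,-1]]'|sed -n '2p;4p'
python3 - <<'E'
from h import *
ims=[]
for c in ["scene","wrist"]:
    s=snapshot(c); ims.append(np.array(s["pixels"])[...,::-1])
    if c=="scene":
        s={k:np.array(v) for k,v in s.items()}
        for q in["flap_bar","pull_left","pull_right"]: print(world(c,q,s))
cv2.imwrite("pics/f.png",np.hstack([cv2.resize(ims[0][110:260,130:330],(440,330)),cv2.resize(ims[1],(350,330))]))
E
```

```text
position: [0.455, 0.0187, 0.0557]
contact_force: [-0.4, 6.9, 0.6]
position: [0.455, 0.0187, 0.0547]
contact_force: [-0.4, 6.3, 0.8]
[(0.95, array([0.4573, 0.0224, 0.075 ]))]
[(0.74, array([0.4811, 0.1028, 0.0578])), (0.73, array([0.5835, 0.016 , 0.0687]))]
[(0.39, array([ 0.4795, -0.0644,  0.0624]))]
```

View pics/f.png

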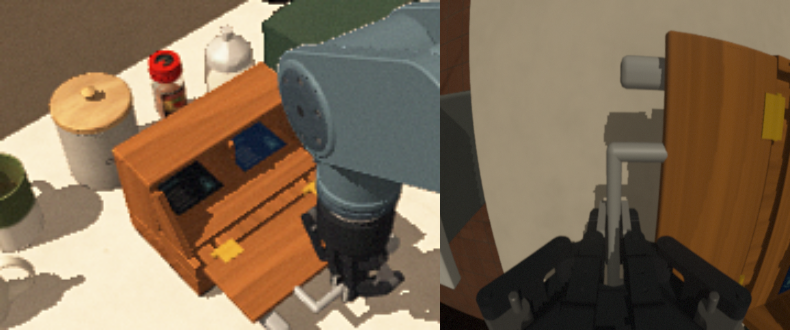

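The flap looks nearly level (left half: flap above the left pull at (270,325); right half: the block at (645,72) in front of the flap edge). No load has been taken yet, so I'll keep lowering in small steps.

```bash
python3 -m pendant '[[0,0,0,0,0,0.1,-1],[0,0,0,0,0,0.15,-1],[0,0,0,0,0,0.15,-1]]'|sed -n '2p;4p'; python3 -m pendant '[[0,0,0,0,0,0.1,-1],[0,0,0,0,0,0.15,-1],[0,0,0,0,0,0.15,-1]]'|sed -n '2p;4p'
```

```text
position: [0.4548, 0.0188, 0.0538]
contact_force: [-3.0, 6.1, 9.5]
position: [0.4549, 0.0188, 0.0534]
contact_force: [-8.7, 7.2, 23.2]
```

The supports now carry the load. I'll ease off, open a little and lift away.

```bash
python3 -m pendant '[[0,0,0,0,0,-0.15,-1],[0,0,0,0,0,-0.15,-1],[0,0,0,0,0,-0.15,-0.6],[0,0,0,0,0,-0.15,-0.6],[0,0,0,0,0,-0.15,-0.6]]'|sed -n '2p;4p;5p'; python3 -m pendant '[[0,0,0,0,0,0,-0.6],[0,0,0,0,0,-0.5,-0.6],[0,0,0,0,0,-1.5,-0.6],[0,0,0,0,0,-2.5,-0.6]]'|sed -n '2p;4p;5p'
```

```text
position: [0.4557, 0.0177, 0.0535]
contact_force: [-0.4, 0.3, -0.7]
grip_width: 0.0168
position: [0.4563, 0.0179, 0.0796]
contact_force: [1.4, -0.1, 0.4]
grip_width: 0.0172
```

```bash
python3 -m pendant '[[0,0,0,0,-0.5,-3,-0.6],[0,0,0,0,-2,-6,-0.6],[0,0,0,0,-4,-9,-0.6],[0,0,0,0,-6,-12,-0.6],[0,0,0,0,-8,-14,-0.6]]'|sed -n '1,2p;4p'; python3 -m pendant '[[0,0,0,0,0,0,-0.6],[0,0,0,0,0,0,-0.6],[0,0,0,0,0,0,-0.6]]'|sed -n '1,2p'
python3 - <<'E'
from h import *
ims=[]
for c in ["scene","top"]:
    s=snapshot(c); s={k:np.array(v) for k,v in s.items()}; ims.append(s["pixels"][...,::-1])
    for q in["flap_bar","pull_left","pull_right","ramekin_b","cup_01"]: print(c,q,world(c,q,s)[:1])
cv2.imwrite("pics/g.png",np.hstack([cv2.resize(ims[0][110:260,130:330],(400,300)),cv2.resize(ims[1][100:250,150:350],(400,300))]))
E
```

```text
clock: 20.18
position: [0.3763, 0.0195, 0.2225]
contact_force: [1.0, -0.3, 0.8]
clock: 20.43
position: [0.3764, 0.0196, 0.219]
scene flap_bar [(0.72, array([0.4539, 0.0215, 0.0749]))]
scene pull_left [(0.57, array([0.4812, 0.1004, 0.0569]))]
scene pull_right [(0.72, array([ 0.4759, -0.0701,  0.0574]))]
scene ramekin_b [(0.55, array([5.531e-01, 2.438e-01, 5.000e-04]))]
scene cup_01 [(0.94, array([ 0.6175, -0.1951, -0.001 ]))]
top flap_bar [(0.91, array([0.4573, 0.0187, 0.0803]))]
top pull_left [(0.5, array([0.4794, 0.1038, 0.0552]))]
top pull_right [(0.46, array([ 0.4749, -0.0662,  0.0561]))]
top ramekin_b [(0.77, array([ 0.5547,  0.2442, -0.0022]))]
top cup_01 [(0.75, array([ 0.6233, -0.1907,  0.0007]))]
```

View pics/g.png

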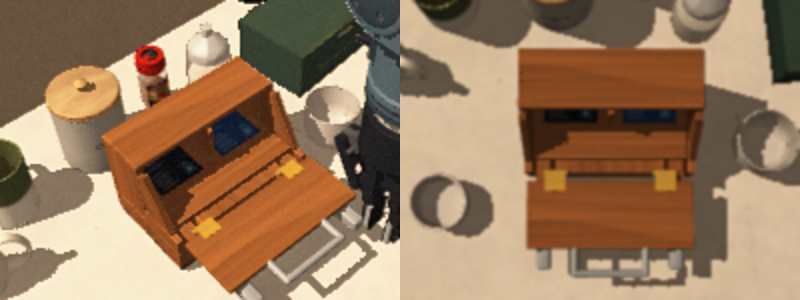

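The views show the flap level on both supports, with the bar at about (610,270) at a height of 75 mm and the pulls at (543,258) and (675,258). The ramekin at (440,203) and the cup at (768,140) have not moved, and the arm is clear. I'm handing in the job.

```bash
python3 -c "
from h import *
print(ctrl.sign_off())"
```

```text
the job is handed in; nothing more can be done
None
```

Job handed in at about 20.5 s: both supports were pulled out to their end stops, then the flap was lowered under grip until it lay level on them, and the ramekin and cup were not moved.

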